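# Shut the draught shield and tare the scale

## Robot

A 6-joint arm with a two-finger parallel gripper is mounted at the origin on a cart in front of the work surface, level with it; the furniture and walls round the work are solid. World frame = base frame: x ahead of the robot, y to its left, z up, the work surface at z = 0. Lengths are in m, angles in rad, forces in N, time in s.
With the tool pointing down it reaches from about 0.3 to 0.775 m from the base axis. Payload 14.6 kg.
Tool frame: the origin (TCP) lies midway between the tips of the shut fingers; the grasp point (between the pads) lies 19 mm behind it; z points along the fingers, y is the line along which they close (so a half turn about z gives the same grasp; the last joint's range is limited). The gripper opens to 94 mm and grips with 3 to 60 N. Pads are 16 mm wide; open, the fingers measure 119 mm over their backs; the gripper's body (75 mm by 177 mm) begins 78 mm behind the grasp point.
Start: joints at [1.253, 0.3, 1.521, -0, 1.321, -0.067], TCP at [0.136, 0.533, 0.205] pointing down, gripper open.
Joint ranges: [-3.03, 3.03], [-0.79, 2.21], [0.23, 2.52], [-1.04, 4.18], [0, 3.07], [-2.55, 2.55]. Speed limits (rad/s): [2.22, 2.22, 2.57, 3.14, 3.14, 3.14].

## Interface

Orientations are given as [roll, pitch, yaw] about the fixed x, y, z axes, in that order (R = Rz(yaw) Ry(pitch) Rx(roll)).
In Python, from station import ctrl gives the robot as it stands. The module is installed in compiled form; this text tells all that it offers.
- The arm moves only by the tool servo_tool, never from a script. Its argument "plan" is a list of rows, each a list of 7 numbers: the opening in per cent of the stroke, from 0 (shut) to 100 (fully open), then the shift along the tool's x, y, z in m, then the turn, a rotation vector about the tool's x, y, z in rad. A call has exactly 8 rows; each row shifts and turns the commanded pose from where the row before left it, along the tool's axes as they then stand; what a row does not reach is not made up. A row lasts 1/8 s, in which the tool goes at most 62.5 mm and 10.7 degrees, less where a joint would pass 70% of its speed; a pose out of reach is approached as far as the arm can. A call with a gripper value outside its range is refused whole. The fingers move at their own pace and stop on an object; "force" is the grip in N (left out, the last holds). Time passes only in rows, so rows that do not move let the fingers close, or fill a call up. It gives the time, the measured TCP pose, the force, the opening and the grip force at its end, in the units of the state.
- ctrl.get_obs(): the state, without advancing time (a new reading comes with each control period).
- ctrl.camera(name): name is "scene" or "top"; returns a dict with "pixels" (480x640x3 uint8, red, green, blue), "z_map" (480x640 float32, m along the optical axis (not along the pixel's ray), 0 where there is no reading), "mtx" (3x3 intrinsics, pixels), "pose" (4x4, takes a point from camera to world coordinates). Camera axes: x right, y up, looking along -z (the intrinsics and any distortion apply to the point x, -y, -z); pixel columns grow to the right and rows downward; lengths in m; the calibration is good to about 2 mm. A picture is of the moment at which its call begins.
- ctrl.hand_in(): hands the job in; it is judged then, once.
The state is a dict: "time_s": time; "qpos": joint angles; "joint_vel": joint speeds; "tau": joint torques, N m; "ee_pos": TCP position; "eef_rot": TCP orientation; "force": force on the tool from outside, world axes, zero at the start; "moment": the same for the moment, N m; "grip_width": finger opening in m; "grip_force": force on a finger pad.
Only numpy, scipy, OpenCV 4.12 (cv2) and the standard library are available. Lean on these libraries where they do the work, as an engineer would, in place of code of your own. Each camera call takes 0.05 s, during which the arm holds its last target. There are 200 camera calls.

## Task

An empty salve tin stands on the pan of the bench scale, inside its clear draught shield, and the shield's sliding roof has been left part open. With the fingertips, push the roof fully shut by its black grip, then, with the roof shut, press down the left one of the scale's two front buttons (left as you face the display) to tare the tin, and draw back clear. Leave the tin standing where it is on the pan, do not press the right button, which switches the scale off, and leave the vials and the dropper bottle standing where they are.

Things in the scene. Friction and masses are not known exactly. Their poses are not given: they have to be found in the camera images.
- scale: grey electronic bench scale, 204 x 168 x 40 mm (local x, y, z), with a clear draught shield clipped on it, both fixed in place. Origin: on the table under its middle; local +x runs from its front (display and buttons, at -x) to its back, +y to the left as you face the display, z up. The shield leaves the display and buttons free
- roof (a joint): sliding clear roof of the shield, m: 0 = fully shut (at its stop, against the front deck), grows as it slides back along the scale's local +x, 0.09 = fully open. About 1 N of friction; stays where it is left. Plate 129 mm long (x), 174 mm wide, top 80 mm above the table
- roof_grip (a point): middle of the top of the roof's black finger grip, an upright bar 9 mm thick (local x), 70 mm wide (y), top 100 mm above the table, on a flat foot (22 x 74 mm, top 83 mm above the table). Moves with the roof; shut, it lies at local x = +6 mm, y = 0. The plate goes on 107 mm behind it. Push its back face towards the scale's front (local -x)
- scale_button_1 (a joint): left (tare) button of the scale, m: 0 = released, 0.0012 = fully pressed down; a spring lifts it again; fully down takes about 5 N
- tare_button (a point): middle of the top of the left (tare) button, a round button 15 mm across, 29 mm above the table, about 3 mm proud of the front panel, pressed straight down. The shield's cut corner wall (78 mm high) stands 26 mm from it: lay the wide way of the gripper along that wall, or lean the tool away from it. The point does not move with the button
- scale_button_2 (a joint): right (off) button of the scale, like the left one: 0 = released, 0.0012 = pressed. Not to be pressed
- off_button (a point): middle of the top of the right (off) button, 15 mm across
- pan_centre (a point): middle of the top of the scale's round white pan (radius 78 mm), 40 mm above the table, at local x = +24 mm, y = 0 of the scale
- tin: empty round aluminium salve tin, 59 mm across, 28 mm high, loose on the pan inside the shield; origin at the middle of its underside, z up
- vial_grey: small glass vial with a grey cap, 23 mm across, 55 mm high, loose, standing beside the shield's right wall; origin at the middle of its underside, z up
- vial_red: glass vial with a red cap, 26 mm across, 67 mm high, loose, standing on the plywood sheet; origin at the middle of its underside, z up
- dropper: blue dropper bottle with a black bulb, 33 mm across, 106 mm high, loose, standing on the plywood sheet; origin at the middle of its underside, z up
- deck_edge (a point): middle of the rear edge of the shield's fixed clear front deck, 78 mm above the table, local x = -16 mm, y = 0. Shield (3 mm walls, local mm): sides y = -88 and +88, back x = +110, front x = -60 from y = -30 to +30, cut corners from there to x = -16, y = -88 and +88. Behind this edge the sliding roof covers it; aluminium roof channels (y 84 to 92 both sides) rise to 84 mm

How it is judged:
By the outcome, as a careful person would: the job done as asked, in the order asked, and still so for the second after the job is handed in, with the robot touching nothing.
It also fails if it takes over 38 s, if anything falls off the work surface, if the arm or the gripper's body presses on something with over 40 N, if the wrist force passes 120 N, or if a joint passes its speed limit or range.

## Working session

There is one attempt and no reset: what is moved stays moved. The work goes in short steps, Python scripts to look and compute and a tool call to move; the robot and the scene stay as the last step left them, time stands still between calls to the robot, and variables do not carry over. Pictures are saved under pics/ and viewed, at most 10 in all, crops included, and the job is handed in when it is done.

Besides the shell and the picture viewer there is one more tool, called after ">>>" as name(argument=value, ...) on one line, values as JSON. servo_tool: Moves the arm, as the interface text tells. Its arguments: {"type":"object","properties":{"plan":{"type":"array","items":{"type":"array","items":{"type":"number"}}},"force":{"type":"number"}},"required":["plan"]}

```bash
mkdir -p pics; python3 - <<'E'
from station import ctrl
import cv2,numpy as np
print(ctrl.get_obs())
for n in("scene","top"):
    c=ctrl.camera(n); cv2.imwrite(f"pics/{n}0.png",c["pixels"][:,:,::-1]); np.savez(f"{n}0.npz",**c)
    print(n,c["mtx"],c["pose"],[k for k in c])
E
```

```text
{'time_s': 0.0, 'qpos': array([ 1.25339477e+00,  3.00477991e-01,  1.52162020e+00, -3.83396583e-05,
        1.32068852e+00, -6.65967606e-02]), 'joint_vel': array([ 0.00053197,  0.00043999, -0.00110212,  0.00012345,  0.00025711,
        0.00229079]), 'tau': array([ 1.05215739e-03, -5.31799614e+01, -3.52737987e+01,  7.08626490e-02,
        2.43437866e-02, -8.79863615e-05]), 'ee_pos': array([0.13642515, 0.53252532, 0.204866  ]), 'eef_rot': array([-3.14039877e+00, -4.24084551e-05,  2.89079735e+00]), 'force': array([-0.62927788,  0.12218441,  0.81052106]), 'moment': array([1.23326194e-02, 7.95683825e-05, 3.19697709e-02]), 'grip_force': 0.0, 'grip_width': 0.09356714449511949}
scene [[475.85398832   0.         313.21384673]
 [  0.         475.85398832 242.19072683]
 [  0.           0.           1.        ]] [[ 0.6240051   0.56878714 -0.53581604  0.11972341]
 [-0.78125919  0.46803493 -0.41301015 -0.1989525 ]
 [ 0.01586576  0.67633164  0.73642636  0.72225866]
 [ 0.          0.          0.          1.        ]] ['pixels', 'z_map', 'mtx', 'pose']
top [[461.03065014   0.         326.66318555]
 [  0.         461.03065014 243.5498536 ]
 [  0.           0.           1.        ]] [[ 0.023525    0.98651565 -0.1619674   0.43883109]
 [-0.9992573   0.01825754 -0.03393383  0.12360435]
 [-0.03051913  0.1626454   0.98621248  0.91427304]
 [ 0.          0.          0.          1.        ]] ['pixels', 'z_map', 'mtx', 'pose']
```

View pics/scene0.png

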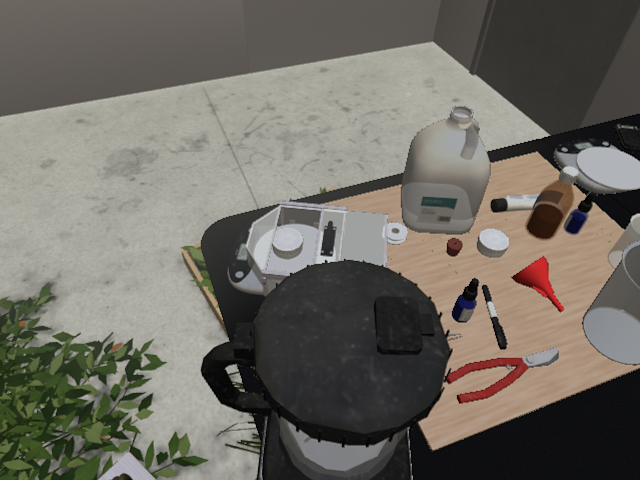

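View pics/top0.png

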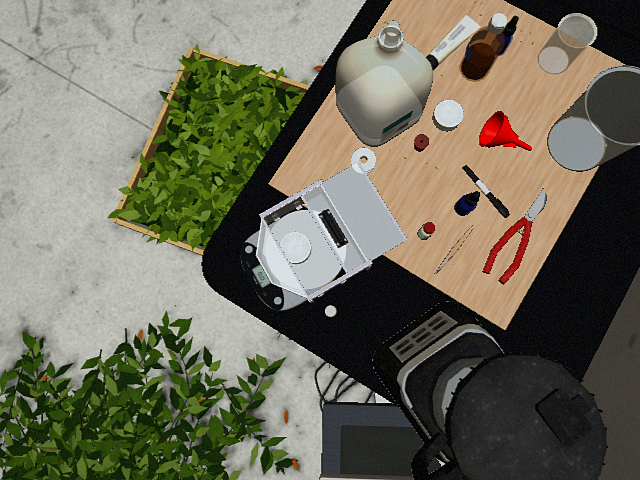

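The scene view shows the scale at about (310,240), partly behind the arm. The top view shows it clearly: display (262,275), buttons near (250,250) and (277,300), grip (333,228) and grey-capped vial (331,311). I'll enlarge the top view.

```bash
python3 - <<'E'
import cv2
i=cv2.imread("pics/top0.png")[150:330,190:430]
cv2.imwrite("pics/crop.png",cv2.resize(i,None,fx=3.3,fy=3.3,interpolation=cv2.INTER_CUBIC))
E
```

```text
(no output)
```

View pics/crop.png

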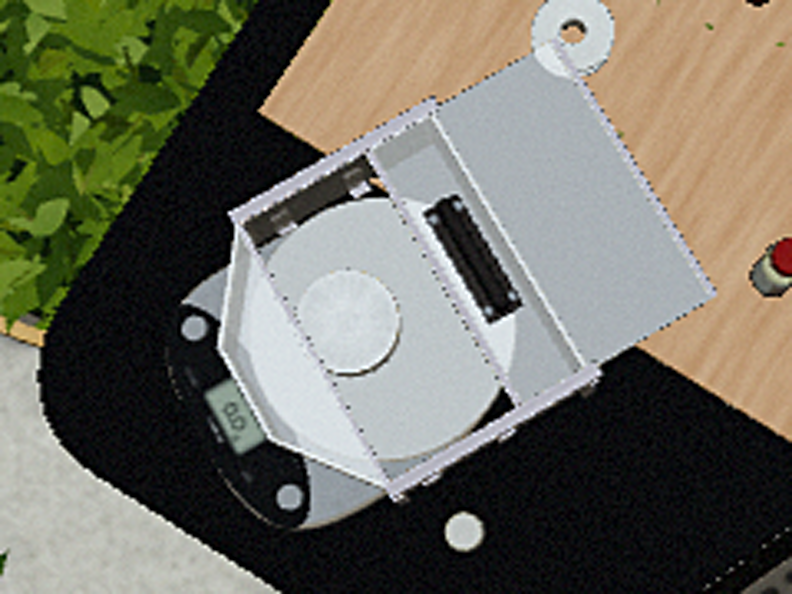

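The crop (3.3x, offset 190,150) shows the tare button at (194,328), the off button at (289,497), the tin at (348,322) and the grip bar from (440,210) to (505,312). The roof's front edge runs (370,152)-(520,408) and its rear corners are (560,45) and (712,295). The channel's front ends are (233,215) and (398,497).

```bash
cat >h.py <<'E'
import numpy as np
def ray(c,u,v,z):
    K,T=c["mtx"],c["pose"]
    d=np.linalg.inv(K)@[u,v,1.]; d=T[:3,:3]@(d*[1,-1,-1]); o=T[:3,3]
    return o+d*(z-o[2])/d[2]
E
python3 - <<'E'
from h import *
import cv2
c=np.load("top0.npz"); img=c["pixels"]
P=lambda u,v,z: ray(c,190+(u+.5)/3.3-.5,150+(v+.5)/3.3-.5,z)
g=cv2.cvtColor(img,cv2.COLOR_RGB2GRAY)
# grip dark mask
m=np.zeros_like(g); m[200:252,312:352]=(g[200:252,312:352]<70)*255
n,l,s,ce=cv2.connectedComponentsWithStats(m); k=1+s[1:,4].argmax(); print(s[k],ce[k])
ys,xs=np.where(l==k); r=cv2.minAreaRect(np.c_[xs,ys].astype(np.float32)); print(r)
print("depth grip",[round(float(c["z_map"][int(y),int(x)]),4) for x,y in [ce[k]]])
pts=dict(tare=(194,328,.029),off=(289,497,.029),ch1=(233,215,.084),ch2=(398,497,.084),rf1=(370,152,.08),rf2=(520,408,.08),rb1=(560,45,.08),rb2=(712,295,.08),tin=(348,322,.068),g1=(440,210,.083),g2=(505,312,.083))
W={k:P(*v) for k,v in pts.items()}
d=(W["tare"]-W["off"]);print("yaw btn",np.degrees(np.arctan2(-d[0],d[1])),np.linalg.norm(d))
d=(W["ch1"]-W["ch2"]);print("yaw ch",np.degrees(np.arctan2(-d[0],d[1])),np.linalg.norm(d))
d=(W["rb1"]-W["rb2"]);print("yaw rb",np.degrees(np.arctan2(-d[0],d[1])),np.linalg.norm(d))
d=(W["rb1"]-W["rf1"]);print("yaw len",np.degrees(np.arctan2(d[1],d[0])),np.linalg.norm(d))
W["grip"]=ray(c,*ce[k],.092)
yaw=np.arctan2(-(W["ch1"]-W["ch2"])[0],(W["ch1"]-W["ch2"])[1])
R=np.array([[np.cos(yaw),-np.sin(yaw)],[np.sin(yaw),np.cos(yaw)]])
o=((W["ch1"]+W["ch2"])/2)[:2]-R@[-.016,0]
print("yaw",yaw,"origin",o)
for k,v in W.items(): print(k,v.round(4),"local",(R.T@(v[:2]-o)).round(4))
E
```

```text
[319 209  29  39 415] [332.99036145 227.83855422]
((333.0882568359375, 227.6470489501953), (39.616172790527344, 11.490405082702637), 59.036251068115234)
depth grip [0.8253]
yaw btn -58.32013312603368 0.11522093981967474
yaw ch -57.88666165892473 0.18323259022309038
yaw rb -59.11228196351129 0.16711689922824677
yaw len -58.79236727884479 0.12476516186450545
yaw -1.0103128389361993 origin [0.5578007  0.21430295]
tare [0.5705 0.3067 0.029 ] local [-0.0715  0.0599]
off [0.4725 0.2462 0.029 ] local [-0.0723 -0.0554]
ch1 [0.6269 0.2766 0.084 ] local [-0.016   0.0916]
ch2 [0.4717 0.1792 0.084 ] local [-0.016  -0.0916]
rf1 [0.6656 0.201  0.08  ] local [0.0686 0.0843]
rf2 [0.5219 0.1137 0.08  ] local [ 0.0661 -0.0839]
rb1 [0.7303 0.0943 0.08  ] local [0.1933 0.0823]
rb2 [0.5869 0.0085 0.08  ] local [ 0.1898 -0.0848]
tin [0.5698 0.2114 0.068 ] local [0.0089 0.0086]
g1 [0.6319 0.1603 0.083 ] local [0.0851 0.0341]
g2 [0.5747 0.1229 0.083 ] local [ 0.0864 -0.0343]
grip [0.603  0.1411 0.092 ] local [ 0.0861 -0.0006]
```

```bash
python3 - <<'E'
from h import *
H={}
for n in("top","scene"):
    c=np.load(n+"0.npz"); z=c["z_map"]; v,u=np.mgrid[:480,:640]
    K,T=c["mtx"],c["pose"]
    p=np.stack([(u-K[0,2])/K[0,0]*z,-(v-K[1,2])/K[1,1]*z,-z],-1)@T[:3,:3].T+T[:3,3]
    p=p[(z>0)]
    i=np.floor(p[:,:2]/.05).astype(int)
    for (a,b),h in zip(i,p[:,2]): H[a,b]=max(H.get((a,b),-9),h)
print("cols y(cm)",list(range(50,-45,-5)))
for a in range(17,-5,-1):
    print("x%4d"%(a*5),' '.join("%4d"%round(100*H[a,b]) if (a,b) in H else "   ." for b in range(10,-9,-1)))
E
```

```text
cols y(cm) [50, 45, 40, 35, 30, 25, 20, 15, 10, 5, 0, -5, -10, -15, -20, -25, -30, -35, -40]
x  85  -59  -62    .    .    .    .    1    1   21   26   26   21    4    4    5    1   18   18   18
x  80  -62    .    .    .    .    0    1    1   20   23   23   20    4    4    8    6   18   17   15
x  75  -64    .    .    .    0    1    1    1    3   18   18    4    1    3    7    5   19   18   14
x  70    .    .    .    .    1    1    1    8    9    8    1    1    2    2    2    1   18   18   18
x  65    .    .    .    0    1    1    9    9    8    8    8    1    6   11    2    3    2    1    1
x  60    .    .    .    1    2    9    9   10   10    9    9    8    1    6    2    3    2    1    1
x  55    .  -73    0    1    3    8    8    8   11    9    8    6    2    2    2    2    1    1    1
x  50  -73  -72    1    1    3    8    8    8    9    9    1    1    2    2    3    3    1    1    1
x  45  -73  -73  -73    0    1    3    8    9    9    1    1    7    9    8    1    1    1    1    1
x  40  -73  -73  -73  -73    0    0    1    6    6    1   10   13   36   36    1    1    1    1   
[... 514 characters left out ...]
 -67  -70  -71  -73  -73  -73  -73    0    0    0   27    0  -18  -22    .    .    .    .    .
x   5  -66  -65  -69  -72  -73  -73  -73  -63  -19    .    .    .    .    .    .    .    .    .    .
x   0  -64  -64  -66  -71  -71  -73  -73  -63  -63    .    .    .    .    .    .    .    .    .    .
x  -5  -63  -63  -72  -71  -71  -71  -73  -63  -63    .    .    .    .    .    .  -73    .    .    .
x -10  -67  -67  -71  -71  -72  -72  -73  -73    .    .    .    .    .    .    .    .    .    .    .
x -15  -74  -74  -74    .    .    .    .    .    .    .    .    .    .    .    .    .    .    .    .
x -20    .    .    .    .    .    .    .    .    .    .    .    .    .    .    .    .    .    .    .
```

>>> servo_tool(plan=[[0,-0.036,-0.018,0,0,0,0],[0,-0.036,-0.018,0,0,0,0],[0,-0.036,-0.018,0,0,0,0],[0,-0.036,-0.018,0,0,0,0],[0,-0.036,-0.018,0,0,0,0],[0,-0.036,-0.018,0,0,0,0],[0,-0.036,-0.018,0,0,0,0],[0,-0.036,-0.018,0,0,0,0]])

```text
time_s: 1.1
ee_pos: [0.3805, 0.3208, 0.2053]
eef_rot: [-3.141, -0.0, 2.891]
force: [-0.7, -0.5, -0.5]
grip_width: 0.0176
grip_force: 0.0
```

>>> servo_tool(plan=[[0,-0.035,-0.0175,0,0,0,0],[0,-0.035,-0.0175,0,0,0,0],[0,-0.035,-0.0175,0,0,0,0],[0,-0.035,-0.0175,0,0,0,0],[0,-0.035,-0.0175,0,0,0,0],[0,-0.035,-0.0175,0,0,0,0],[0,-0.035,-0.0175,0,0,0,0],[0,0,0,0,0,0,0]])

```text
time_s: 2.1
ee_pos: [0.5876, 0.1406, 0.2045]
eef_rot: [-3.141, -0.001, 2.888]
force: [-0.4, 0.0, 0.3]
grip_width: 0.0008
grip_force: 0.0
```

>>> servo_tool(plan=[[0,0,0,0,0,0,0.11],[0,0,0,0,0,0,0.11],[0,0,0,0,0,0,0.11],[0,0,0,0,0,0,0.11],[0,0,0,0,0,0,0.11],[0,0,0,0,0,0,0.11],[0,0,0,0,0,0,0.11],[0,0,0,0,0,0,0.0]])

```text
time_s: 3.1
ee_pos: [0.5861, 0.143, 0.2054]
eef_rot: [-3.141, -0.0, 2.122]
force: [0.3, 1.2, -0.8]
grip_width: 0.0007
grip_force: 0.0
```

```bash
python3 - <<'E'
from station import ctrl
import cv2,numpy as np
o=ctrl.get_obs();print({k:np.round(o[k],3) for k in("time_s","ee_pos","eef_rot","qpos","force","grip_width")})
c=ctrl.camera("scene"); d=ctrl.camera("top")
cv2.imwrite("pics/s1.png",np.hstack([cv2.resize(x["pixels"][:,:,::-1],(400,300)) for x in(c,d)]))
E
```

```text
{'time_s': np.float64(3.1), 'ee_pos': array([0.586, 0.143, 0.205]), 'eef_rot': array([-3.141, -0.   ,  2.122]), 'qpos': array([ 0.178,  0.42 ,  1.359,  0.   ,  1.363, -0.373]), 'force': array([ 0.341,  1.209, -0.817]), 'grip_width': np.float64(0.001)}
```

View pics/s1.png

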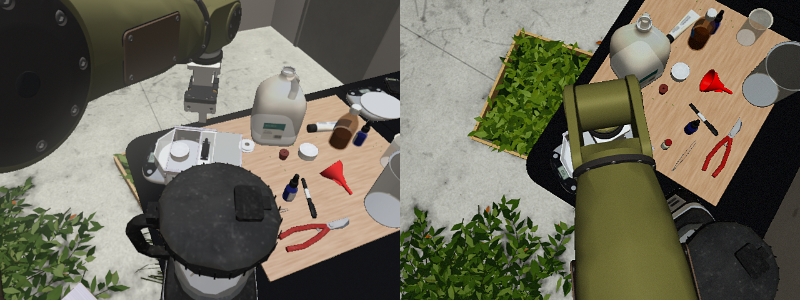

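The pictures show the gripper hovering behind the grip, with the forearm passing above the edge of the tall black carafe. I'll check that clearance from depth before lowering.

```bash
python3 - <<'E'
from h import *
from station import ctrl
q=ctrl.get_obs()["qpos"][0]
def cloud(c):
    z=c["z_map"]; v,u=np.mgrid[:480,:640];K,T=c["mtx"],c["pose"]
    p=np.stack([(u-K[0,2])/K[0,0]*z,-(v-K[1,2])/K[1,1]*z,-z],-1)@T[:3,:3].T+T[:3,3]
    return p[z>0]
A=np.vstack([cloud(ctrl.camera(n)) for n in("top","scene")])
B=np.vstack([cloud(np.load(n+"0.npz")) for n in("top","scene")])
f=lambda p:(p[:,0]*np.cos(q)+p[:,1]*np.sin(q),-p[:,0]*np.sin(q)+p[:,1]*np.cos(q),p[:,2])
for nm,P,lo in(("arm",A,.395),("carafe",B,.2)):
    r,s,z=f(P)
    for a in np.arange(.1,.65,.05):
        k=(r>a)&(r<a+.05)&(z>lo)&(s>-.3)&(s<.2)
        if k.sum()>20: print(nm,a.round(2),"s",s[k].min().round(3),s[k].max().round(3),"z",z[k].min().round(3),z[k].max().round(3))
E
```

```text
arm 0.1 s -0.05 -0.043 z 0.55 0.605
arm 0.15 s -0.051 -0.041 z 0.546 0.658
arm 0.2 s -0.05 -0.015 z 0.535 0.652
arm 0.25 s -0.035 -0.013 z 0.52 0.631
arm 0.3 s -0.034 0.02 z 0.504 0.613
arm 0.35 s -0.033 0.105 z 0.493 0.606
arm 0.4 s -0.031 0.102 z 0.48 0.591
arm 0.45 s -0.026 0.096 z 0.443 0.573
arm 0.5 s -0.021 0.092 z 0.451 0.562
arm 0.55 s -0.026 0.096 z 0.395 0.528
arm 0.6 s -0.026 0.096 z 0.395 0.519
carafe 0.1 s -0.013 0.003 z 0.221 0.268
carafe 0.2 s -0.217 -0.015 z 0.2 0.372
carafe 0.25 s -0.233 -0.022 z 0.2 0.386
carafe 0.3 s -0.233 -0.056 z 0.2 0.387
carafe 0.35 s -0.209 -0.072 z 0.2 0.372
```

>>> servo_tool(plan=[[0,-0.022,0.007,0,0,0,0],[0,-0.021,0.007,0,0,0,0],[0,0,0,0.03,0,0,0],[0,0,0,0.03,0,0,0],[0,0,0,0.03,0,0,0],[0,0,0,0.015,0,0,0],[0,0,0,0.005,0,0,0],[0,0,0,0,0,0,0]])

```text
time_s: 4.3
ee_pos: [0.6214, 0.1131, 0.0961]
eef_rot: [3.141, 0.0, 2.121]
force: [0.3, -0.0, 0.4]
grip_width: 0.0009
grip_force: 0.0
```

>>> servo_tool(plan=[[0,0,0,0.005,0,0,0],[0,0,0,0,0,0,0],[0,0.012,0,0,0,0,0],[0,0.012,0,0,0,0,0],[0,0.012,0,0,0,0,0],[0,0.012,0,0,0,0,0],[0,0.012,0,0,0,0,0],[0,0,0,0,0,0,0]])

```text
time_s: 5.3
ee_pos: [0.5893, 0.1651, 0.0905]
eef_rot: [3.142, -0.0, 2.122]
force: [-0.1, 0.2, 0.1]
grip_width: 0.0004
grip_force: 0.0
```

>>> servo_tool(plan=[[0,0.008,0,0,0,0,0],[0,0.008,0,0,0,0,0],[0,0.006,0,0,0,0,0],[0,0.004,0,0,0,0,0],[0,0.003,0,0,0,0,0],[0,0.003,0,0,0,0,0],[0,0,0,0,0,0,0],[0,0,0,0,0,0,0]])

```text
time_s: 6.3
ee_pos: [0.5729, 0.1914, 0.0903]
eef_rot: [-3.141, -0.0, 2.121]
force: [-0.2, -0.2, -0.0]
grip_width: 0.0007
grip_force: 0.0
```

>>> servo_tool(plan=[[0,0.002,0,0,0,0,0],[0,0.002,0,0,0,0,0],[0,0.002,0,0,0,0,0],[0,0.001,0,0,0,0,0],[0,0.001,0,0,0,0,0],[0,0,0,0,0,0,0],[0,0,0,0,0,0,0],[0,0,0,0,0,0,0]])

```text
time_s: 7.3
ee_pos: [0.5689, 0.1981, 0.0904]
eef_rot: [-3.142, 0.0, 2.121]
force: [0.6, -2.2, -1.2]
grip_width: 0.0002
grip_force: 1.5
```

```bash
python3 - <<'E'
from station import ctrl
import cv2,numpy as np
c=ctrl.camera("scene"); cv2.imwrite("pics/s2.png",cv2.resize(c["pixels"][170:320,210:410,::-1],None,fx=3.9,fy=3.9,interpolation=cv2.INTER_CUBIC))
E
```

```text
(no output)
```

View pics/s2.png

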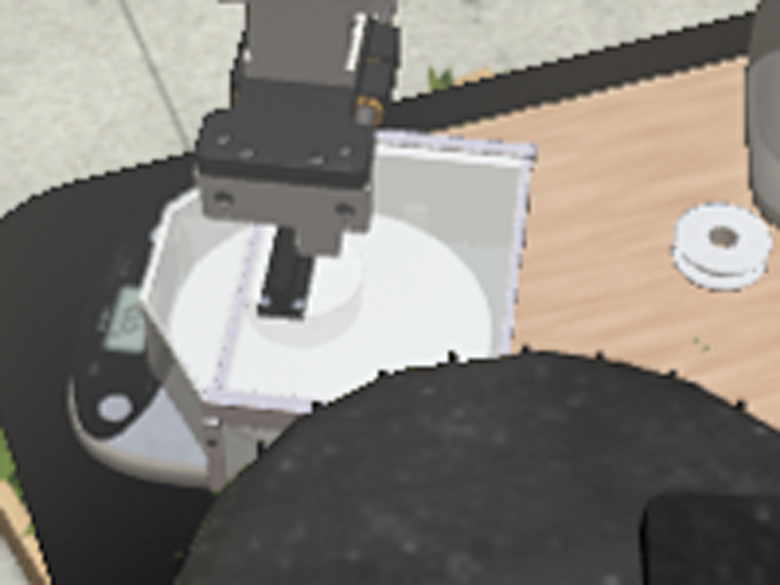

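The crop shows the roof essentially shut: its rear edge (520,250) lies on the shield's back wall and the fingers are against the grip at (290,270). I'll press on until the stop shows in the force.

>>> servo_tool(plan=[[0,0.001,0,0,0,0,0],[0,0.001,0,0,0,0,0],[0,0.001,0,0,0,0,0],[0,0,0,0,0,0,0],[0,0,0,0,0,0,0],[0,0,0,0,0,0,0],[0,0,0,0,0,0,0],[0,0,0,0,0,0,0]])

```text
time_s: 8.35
ee_pos: [0.5687, 0.1985, 0.0905]
eef_rot: [3.141, 0.004, 2.12]
force: [10.3, -17.8, -4.1]
grip_width: 0.0006
grip_force: 10.1
```

>>> servo_tool(plan=[[0,-0.004,0,0,0,0,0],[0,-0.006,0,0,0,0,0],[0,-0.005,0,0,0,0,0],[0,0,0,-0.02,0,0,0],[0,0,0,-0.03,0,0,0],[0,0,0,-0.02,0,0,0],[0,0,0,0,0,0,0],[0,0,0,0,0,0,0]])

```text
time_s: 9.35
ee_pos: [0.5747, 0.1879, 0.1594]
eef_rot: [-3.14, -0.0, 2.121]
force: [1.1, -0.4, -0.5]
grip_width: 0.0001
grip_force: 0.0
```

>>> servo_tool(plan=[[0,0.02,0.01,0,0,0,0],[0,0.02,0.01,0,0,0,0],[0,0.02,0.01,0,0,0,0],[0,0.02,0.01,0,0,0,0],[0,0.02,0.01,0,0,0,0],[0,0.006,0.007,0,0,0,0],[0,0,0,0,0,0,0],[0,0,0,0,0,0,0]])

```text
time_s: 10.35
ee_pos: [0.5685, 0.3076, 0.1604]
eef_rot: [-3.141, 0.0, 2.12]
force: [-0.7, 0.1, -0.6]
grip_width: 0.0004
grip_force: 0.0
```

>>> servo_tool(plan=[[0,0,0,0,0,0,0.1],[0,0,0,0,0,0,0.1],[0,0,0,0,0,0,0.1],[0,0,0,0,0,0,0.1],[0,0,0,0,0,0,0.1],[0,0,0,0,0,0,0.1],[0,0,0,0,0,0,0.05],[0,0,0,0,0,0,0]])

```text
time_s: 11.35
ee_pos: [0.5685, 0.3076, 0.1606]
eef_rot: [3.141, -0.0, 1.47]
force: [-0.0, -0.5, -0.1]
grip_width: 0.0006
grip_force: 0.0
```

```bash
python3 - <<'E'
from station import ctrl
import cv2,numpy as np
o=ctrl.get_obs();print({k:np.round(o[k],4) for k in("time_s","ee_pos","eef_rot","qpos","force")})
c=ctrl.camera("scene"); d=ctrl.camera("top")
np.savez("scene1.npz",**c)
a=cv2.resize(c["pixels"][170:320,210:410,::-1],(400,300),interpolation=cv2.INTER_CUBIC)
b=cv2.resize(d["pixels"][150:330,190:430,::-1],(400,300),interpolation=cv2.INTER_CUBIC)
cv2.imwrite("pics/s3.png",np.hstack([a,b]))
E
```

```text
{'time_s': np.float64(11.35), 'ee_pos': array([0.5685, 0.3076, 0.1606]), 'eef_rot': array([ 3.1415, -0.    ,  1.4703]), 'qpos': array([ 0.4393,  0.5513,  1.2719, -0.    ,  1.3183,  0.5398]), 'force': array([-0.0279, -0.499 , -0.0717])}
```

View pics/s3.png

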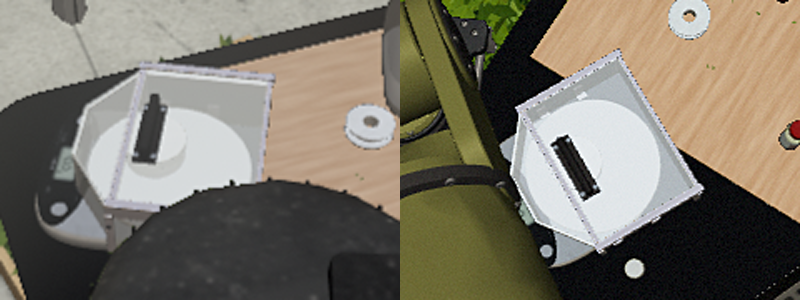

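The roof is shut: the plate is flush with the shield's back in both views. Now I lower onto the tare button.

>>> servo_tool(plan=[[0,-0.001,0.0015,0.02,0,0,0],[0,0,0,0.03,0,0,0],[0,0,0,0.03,0,0,0],[0,0,0,0.025,0,0,0],[0,0,0,0.015,0,0,0],[0,0,0,0.005,0,0,0],[0,0,0,0,0,0,0],[0,0,0,0,0,0,0]])

```text
time_s: 12.45
ee_pos: [0.5701, 0.3072, 0.0365]
eef_rot: [3.14, -0.001, 1.471]
force: [-0.6, -0.1, -0.8]
grip_width: 0.0004
grip_force: 0.0
```

>>> servo_tool(plan=[[0,0,0,0.002,0,0,0],[0,0,0,0.002,0,0,0],[0,0,0,0.001,0,0,0],[0,0,0,0.001,0,0,0],[0,0,0,0,0,0,0],[0,0,0,0,0,0,0],[0,0,0,0,0,0,0],[0,0,0,0,0,0,0]])

```text
time_s: 13.45
ee_pos: [0.5697, 0.307, 0.0295]
eef_rot: [3.142, -0.0, 1.471]
force: [0.3, -0.0, -0.1]
grip_width: 0.0004
grip_force: 0.0
```

>>> servo_tool(plan=[[0,0,0,0.001,0,0,0],[0,0,0,0.001,0,0,0],[0,0,0,0.0005,0,0,0],[0,0,0,0,0,0,0],[0,0,0,0,0,0,0],[0,0,0,0,0,0,0],[0,0,0,0,0,0,0],[0,0,0,0,0,0,0]])

```text
time_s: 14.45
ee_pos: [0.5698, 0.3071, 0.0277]
eef_rot: [3.141, -0.0, 1.471]
force: [-2.0, -1.7, 7.0]
grip_width: 0.0006
grip_force: 3.9
```

>>> servo_tool(plan=[[0,0,0,0.0005,0,0,0],[0,0,0,0.0005,0,0,0],[0,0,0,0,0,0,0],[0,0,0,0,0,0,0],[0,0,0,0,0,0,0],[0,0,0,0,0,0,0],[0,0,0,0,0,0,0],[0,0,0,0,0,0,0]])

```text
time_s: 15.45
ee_pos: [0.5699, 0.3071, 0.0275]
eef_rot: [3.141, -0.0, 1.471]
force: [-6.0, -3.5, 15.1]
grip_width: 0.0002
grip_force: 8.0
```

The force climbs steeply with no further travel, so the button is fully down. I'll draw back straight up, then check.

>>> servo_tool(plan=[[0,0,0,-0.003,0,0,0],[0,0,0,-0.01,0,0,0],[0,0,0,-0.03,0,0,0],[0,0,0,-0.04,0,0,0],[0,0,0,-0.04,0,0,0],[0,0,0,-0.04,0,0,0],[0,0,0,-0.01,0,0,0],[0,0,0,0,0,0,0]])

```text
time_s: 16.45
ee_pos: [0.5696, 0.307, 0.1987]
eef_rot: [3.142, -0.0, 1.471]
force: [0.1, -0.0, -0.5]
grip_width: 0.0004
grip_force: 0.0
```

>>> servo_tool(plan=[[0,0.01,-0.035,0,0,0,0],[0,0.01,-0.035,0,0,0,0],[0,0.01,-0.035,0,0,0,0],[0,0.01,-0.035,0,0,0,0],[0,0.01,-0.035,0,0,0,0],[0,0.01,-0.035,0,0,0,0],[0,0,0,0,0,0,0],[0,0,0,0,0,0,0]])

```text
time_s: 17.45
ee_pos: [0.3669, 0.3874, 0.198]
eef_rot: [-3.141, 0.001, 1.471]
force: [0.9, -0.4, -0.9]
grip_width: 0.0004
grip_force: 0.0
```

```bash
python3 - <<'E'
from station import ctrl
import cv2,numpy as np
o=ctrl.get_obs();print({k:np.round(o[k],4) for k in("time_s","ee_pos","force")})
d=ctrl.camera("top")
cv2.imwrite("pics/s4.png",cv2.resize(d["pixels"][150:330,190:430,::-1],None,fx=3.3,fy=3.3,interpolation=cv2.INTER_CUBIC))
E
```

```text
{'time_s': np.float64(17.45), 'ee_pos': array([0.3669, 0.3874, 0.198 ]), 'force': array([ 0.8785, -0.4204, -0.8761])}
```

View pics/s4.png

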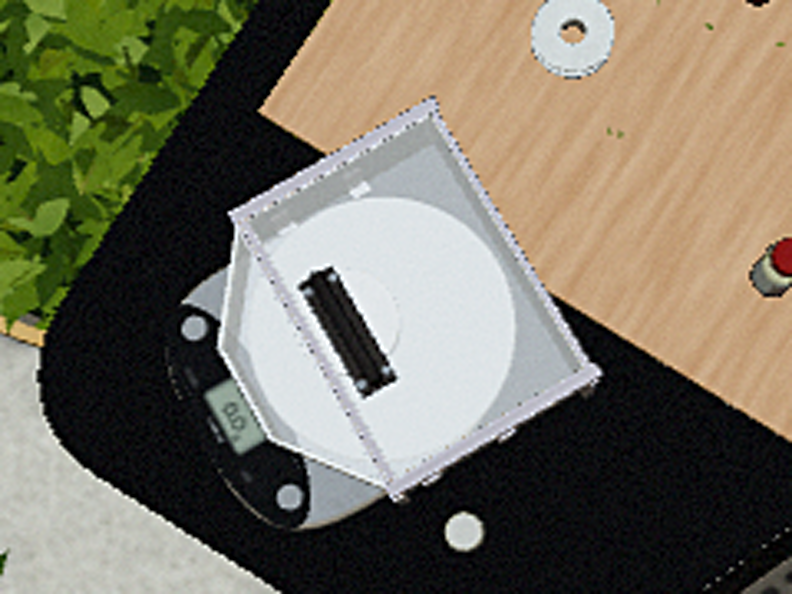

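The picture shows the roof shut against the deck edge, the tin still in place under the grip at (348,322), the vials unmoved, and the display on at (235,415).

```bash
python3 -c "
from station import ctrl
print(ctrl.hand_in())"
```

```text
the job is handed in; nothing more can be done
None
```

I pushed the roof fully shut against its stop, pressed the left (tare) button fully down, drew the arm back clear and handed the job in at about 17.5 s. The last picture shows the tin and vials where they were; the dropper bottle was outside it, but the arm never went near it.

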